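# Press a block home in a drilling jig and hold it

### The arm

A 6-joint arm with a two-finger parallel gripper is mounted at the origin on the work surface. World frame = base frame: x ahead of the robot, y to its left, z up, the work surface at z = 0. Lengths are in m, angles in rad, forces in N, time in s.
With the tool pointing down it reaches from about 0.425 to 0.95 m from the base axis. Payload 3.5 kg.
Tool frame: the origin (TCP) lies midway between the tips of the shut fingers; the grasp point (between the pads) lies 19 mm behind it (env.grip_depth is the distance from the TCP to the grasp point, in m); z points along the fingers, y is the direction in which the jaws open and shut (so a half turn about z gives the same grasp; the last joint's range is limited). The gripper opens to 85 mm and grips with 20 to 120 N. Pads are 22 mm wide; open, the fingers measure 114 mm over their backs; the gripper's body (76 mm by 85 mm) begins 54 mm behind the grasp point. The pads swing forward as they close: fully open they stand 13 mm farther back than shut.
Start: joints at [0.964, 0.286, 1.577, -0, 1.279, -0.15], TCP at [0.298, 0.606, 0.231] pointing down, gripper open.
Joint ranges: [-2.77, 2.77], [-0.9, 2.22], [0.21, 2.48], [-1.53, 4.67], [0.24, 2.81], [-2.84, 2.84]. Speed limits (rad/s): [2.79, 2.79, 3.14, 3.14, 3.14, 3.14].

### API

Orientations are given as a unit quaternion [x, y, z, w].
In Python, from workcell import env gives the robot as it stands. The module is installed in compiled form; this text tells all that it offers.
- The arm moves only by the tool send_rows, never from a script. Its argument "rows" is a list of rows, each a list of 3 entries, a list of its own where there are three numbers: the shift along the tool's x, y, z in mm, then the turn about the tool's z in degrees, then the opening in per cent of the stroke, from 0 (shut) to 100 (fully open). In form: [[[tx, ty, tz], roll, claw], ...]. A call has 1 to 5 rows; each row is the pose to reach, as a shift and turn from the pose measured when the call began, along the tool's axes at that moment; what a row does not reach only later rows make up. A row lasts 1/8 s, in which the tool goes at most 62.5 mm and 10.7 degrees, less where a joint would pass 70% of its speed; a pose out of reach is approached as far as the arm can. A call with a gripper value outside its range is refused whole. The fingers move at their own pace and stop on an object; "grip_force" is the grip in N (left out, the last holds). Time passes only in rows, so rows that repeat a pose let the fingers close. It gives the time, the measured TCP pose, the force and the opening at its end, in the units of the state.
- env.observe(): the state, without advancing time (a new reading comes with each control period).
- env.snapshot(name): name is "scene" or "top" or "wrist"; returns the picture (400x640x3 uint8, red, green, blue); there is no depth.
- env.camera_model(name): a dict with "fov_y" (degrees; the focal length in pixels is half the picture's height over the tangent of half this angle, whatever the lens; pixels are square), "cx", "cy" (the principal point, pixels), "k1" (the pictures are not rectified: a ray, as slopes to the right and down, at radius r is drawn at 1 + k1 r^2 times it, then the intrinsics apply), "rvec" (rotation vector, rad) and "tvec" (3), from world to camera coordinates, as OpenCV has them. Camera axes: x right, y down, z forward; pixel columns grow to the right and rows downward; lengths in m; the calibration is good to about 2 mm. A picture is of the moment at which its call begins: read the wrist's pose just before it. camera_model takes no time and is no camera call; for the wrist camera it gives the pose at the moment of the call.
- env.close_job(): hands the job in, once; it reports no verdict.
Trained networks look in the newest picture that a camera, given by its name, has taken for a name from the list of things; names that differ only in an ending like _2 or _b are one class to them, and where a whole thing is asked for, a point or a joint stands for the part that bears it (a point fixed in the world has none). Each returns a list of dicts, best first, with "conf" (0 to 1); they miss things now and then, are a little off and sometimes report something else, mostly with a low value. They report only what shows in the picture. A call takes as long as a camera call. They do not tell look-alikes from the thing itself.
- env.silhouettes(camera, query): "mask" (400x640 bool, what is visible of it) and "location" ([row, column] in pixels, amid what is visible of it).
The state is a dict: "clock": time; "q": joint angles; "dq": joint speeds; "joint_efforts": joint torques, N m; "tcp_pos": TCP position; "tcp_rot": TCP orientation; "contact_force": force on the tool from outside, world axes, zero at the start; "torque": the same for the moment, N m; "grip_width": finger opening in m.
Only numpy, scipy, OpenCV 4.12 (cv2) and the standard library are available. Lean on these libraries where they do the work, as an engineer would, in place of code of your own. Each camera call takes 0.05 s, during which the arm holds its last target. There are 200 camera calls.

### The job

Lift the orange cover off the drilling jig and set it down upright on the black rubber mat, then take the pale wooden block with the pencilled cross and stand it lengthwise between the jig's rails, in front of the brass spring plunger. Push the block along the rails against the plunger until it is fully home, snug against the blue stop but not rammed, and finish while still holding it pressed there, because it must stay home for drilling. Leave the other things on the bench where they are.

Things in the scene. Friction and masses are not known exactly. Their poses are not given: they have to be found in the camera images.
- jig: Drilling jig fixed to the bench (sizes here and below in mm). Origin: centre of the underside of its aluminium base plate, 250 (x) x 120 (y) x 12 high. Its own +x axis is the push direction, towards the stop; z up. Two dark steel rails run along its x from -90 to +45, 12 high (tops 24 above the bench), 46 apart inside (inner faces at y = -23 and +23), 8 thick.
- jig_stop: Blue hard stop fixed on the jig. Its origin is the jig's origin. Two posts, 13 wide, centred at y = -16.5 and +16.5, present their flat faces at jig x = +45, from 12 to 62 above the bench, one on each side of the plunger; the stop's body ends 87 from the jig's origin.
- plunger_nose (a point): Centre of the flat nose of the brass spring plunger, a 15 mm round pin along jig x at 46 above the bench, between the stop posts. At rest the nose is at jig x = +27, 18 in front of the stop faces.
- plunger (a joint): Travel of the plunger in m, 0 at rest (out), growing as it is pushed in along jig +x. It is 0.018 when the nose is flush with the stop faces, that is when the block is home. The spring pushes back with about 2.7 N at 0 and 11 N at 0.018, and throws a released block back.
- home (a point): Point fixed on the jig where the block's centre is when the block is home against the stop: jig x = +10, y = 0, 40 above the bench.
- load (a point): Point fixed on the jig at x = -35, y = 0, 40 above the bench: a good place for the block's centre when it is set down between the rails; its front is then 27 short of the plunger nose.
- cover_handle (a point): Centre of the black bar handle on top of the loose orange cover: bar 70 long (cover x) x 16 wide (cover y) x 32 high; its axes are the cover's. The cover is a hood open below, 196 (x) x 84 (y) x 60 high with 4 mm walls, about 0.18 kg, and at the start stands on the jig's base plate, around rails, stop and plunger. The handle's centre is 76 above the cover's lower rim.
- cover_foot (a point): Centre of the cover's lower rim; z along the cover's upright axis.
- cover: The orange cover; origin as cover_foot.
- block_center (a point): Centre of the loose workpiece, a pale wooden block 70 (its x) x 40 (its y) x 56 high with two fine dark lines crossing on its top, about 0.12 kg, standing on the bench. It goes between the rails with its 70 mm length along jig x, either end first.
- block: The same block; origin at the centre of its underside.
- mat: Black rubber mat fixed flat on the bench, 210 (x) x 120 (y) x 3 thick; origin at the centre of its underside. The cover is to be set down on it, about centred.
- tape_center (a point): Bystander: yellow tape measure, 70 x 42 x 55; its centre.
- offcut: Bystander: dark wooden offcut 110 x 60 x 30; origin under its centre.
- driver: Bystander: red-handled screwdriver, 200 long, lying.
- jar: Bystander: jar with a red cap, diameter 64, 85 high; origin under its centre.
- wrench: Bystander: steel wrench, 170 long, lying flat.
- spray: Bystander: green spray can, diameter 64, 170 high; origin under its centre.
- glue: Bystander: white glue bottle, diameter 54, 140 high; origin under its centre.
There are look-alikes about, which are no part of the job. What is meant by the block is not pink, and is the smaller of those in its own colour.

How it is judged:
On the way, in this order (a step that is already met when the one before it is completed fails the run):
1. the cover is lifted off the jig with the fingers (z of cover_foot in the frame of jig above 0.04 m and contact force between cover and the fingers above 0.5 N), for 0.1 s.
2. the cover stands upright on the mat, let go (horizontal distance between cover_foot and mat below 0.05 m and height (world z) of cover_foot below 0.008 m and angle between cover_foot's own z axis and vertical below 0.08 rad and contact force between cover and the fingers below 0.05 N and linear speed of cover below 0.01 m/s), for 0.2 s.
3. the block stands lengthwise between the rails, in front of the plunger (y of block_center in the frame of jig between -0.007 and 0.007 m and z of block_center in the frame of jig between 0.036 and 0.046 m and angle between block_center's own z axis and vertical below 0.08 rad and x of block_center in the frame of jig between -0.07 and -0.003 m and angle between the x axis of block and the x axis of jig, either way round below 0.15 rad), for 0.1 s.
At the end, for the whole second after the job is handed in: plunger in at least 16.5 of 18 mm; fingers keep the block on the stop (1 to 50 N) and plunger (over 5 N), between the rails (7 mm), under 6 mm above the base plate, upright (0.08 rad), in line (0.1 rad), at rest; cover let go, upright, within 50 mm of the mat's centre (all of step 2 and value of joint plunger above 0.0165 m and x of block_center in the frame of jig below 0.0125 m and contact force between block and jig_stop between 1 and 50 N and contact force between block and plunger above 5 N and contact force between block and the fingers above 1 N and angle between the x axis of block and the x axis of jig, either way round below 0.1 rad and linear speed of block below 0.01 m/s and y of block_center in the frame of jig between -0.007 and 0.007 m and z of block_center in the frame of jig between 0.036 and 0.046 m and angle between block_center's own z axis and vertical below 0.08 rad); the arm keeps its last pose, push and grip.
It fails at once if a bystander is moved by more than 30 mm (distance of any of tape_center, offcut, driver, jar, wrench, spray, glue from where it was at the start of the episode above 0.03 m).
It fails at once if the cover is tipped over (angle between cover_foot's own z axis and vertical above 0.8 rad).
It also fails if it takes over 69 s, if anything falls off the work surface, if the arm or the gripper's body presses on something with over 40 N, if the wrist force passes 120 N, or if a joint passes its speed limit or range.

## Working session

There is one attempt and no reset: what is moved stays moved. The work goes in short steps, Python scripts to look and compute and a tool call to move; the robot and the scene stay as the last step left them, time stands still between calls to the robot, and variables do not carry over. Pictures are saved under pics/ and viewed, about 8 in all and at most 12, crops included, and the job is handed in when it is done.

Besides the shell and the picture viewer there is one more tool, called after "Emit:" by a JSON object that holds its "op" and its "data". send_rows: Moves the arm, as the interface text tells. Its arguments: {"type":"object","properties":{"rows":{"type":"array"},"grip_force":{"type":"number"}},"required":["rows"]}

```bash
mkdir -p pics
cat > h.py <<'E'
import numpy as np, cv2
from workcell import env
from scipy.spatial.transform import Rotation as R
def cam(n):
    m=env.camera_model(n); f=200/np.tan(np.radians(m["fov_y"])/2)
    return m,f,R.from_rotvec(np.ravel(m["rvec"])).as_matrix(),np.ravel(m["tvec"])
def ray(c,px):  # px (N,2) col,row -> origin, dirs
    m,f,Rm,t=c; d=(np.atleast_2d(px).astype(float)-[m["cx"],m["cy"]])/f
    u=d.copy()
    for _ in range(20): u=d/(1+m["k1"]*(u**2).sum(1,keepdims=True))
    return -Rm.T@t, np.c_[u,np.ones(len(u))]@Rm
def at_z(c,px,z):
    o,d=ray(c,px); return o+d*((z-o[2])/d[:,2])[:,None]
def proj(c,P):
    m,f,Rm,t=c; p=np.atleast_2d(P)@Rm.T+t; u=p[:,:2]/p[:,2:]
    u=u*(1+m["k1"]*(u**2).sum(1,keepdims=True)); return u*f+[m["cx"],m["cy"]]
def save(n,im): cv2.imwrite("pics/"+n+".png",cv2.cvtColor(im,cv2.COLOR_RGB2BGR))
E
python3 - <<'E'
from h import *
for n in("top","scene"): save(n+"0",env.snapshot(n)); m=env.camera_model(n); print(n,m)
for n in("top","scene"):
  for q in("cover","cover_handle","block","mat","jig","offcut","tape_center","driver","jar","wrench","spray","glue"):
    for s in env.silhouettes(n,q)[:5]:
      c=cam(n); k=s["mask"]; r=cv2.minAreaRect(np.argwhere(k)[:,::-1].astype(np.float32))
      print(n,q,round(s["conf"],2),np.round(s["location"]),k.sum(),"ground",at_z(c,[s["location"][::-1]],0)[0].round(3)[:2],"rect",np.round(r[0]),np.round(r[1]),round(r[2]))
print(env.observe())
E
```

```text
top {'fov_y': 54.623546822654326, 'cx': 324.5813433820044, 'cy': 191.9961841333078, 'k1': -0.08215636294751116, 'rvec': array([ 2.17747444, -2.15587262,  0.13145175]), 'tvec': array([-0.04222861,  0.59859349,  1.18463558])}
scene {'fov_y': 52.469404583003154, 'cx': 325.46961694514374, 'cy': 197.64683718302456, 'k1': -0.09074728000197572, 'rvec': array([ 1.82983468,  1.75476118, -0.6426979 ]), 'tvec': array([-0.02024737, -0.38988849,  1.52794909])}
top cover 0.68 [216. 309.] 1820 ground [0.526 0.013] rect [308. 216.] [65. 29.] 88
top cover_handle 0.58 [216. 312.] 1788 ground [0.524 0.003] rect [308. 216.] [65. 28.] 88
top cover_handle 0.34 [243. 408.] 355 ground [ 0.442 -0.306] rect [410. 242.] [24. 16.] 76
top block 0.91 [212. 377.] 314 ground [ 0.54  -0.208] rect [380. 216.] [14. 24.] 86
top block 0.8 [243. 409.] 361 ground [ 0.442 -0.309] rect [410. 242.] [24. 16.] 72
top block 0.6 [239. 450.] 764 ground [ 0.454 -0.443] rect [450. 242.] [23. 36.] 60
top mat 0.62 [230. 231.] 2451 ground [0.476 0.262] rect [230. 231.] [67. 38.] 85
top mat 0.38 [149. 241.] 662 ground [0.741 0.238] rec
[... 2648 characters left out ...]
2
{'clock': 1.3, 'q': array([ 9.63984822e-01,  2.86304772e-01,  1.57670839e+00, -4.46877201e-07,
        1.27859759e+00, -1.49998718e-01]), 'dq': array([ 1.33625463e-04,  2.39637364e-03,  2.22355753e-04,  6.86926744e-04,
        5.40920167e-05, -1.78787764e-04]), 'joint_efforts': array([-7.84775002e-04, -4.05954015e+01, -2.92934346e+01, -1.99675692e-04,
        4.88395872e-04, -2.32893564e-05]), 'tcp_pos': array([0.29769864, 0.60578668, 0.23131713]), 'tcp_rot': array([ 2.26425530e-01,  9.74028480e-01, -8.48606158e-06, -3.14350089e-06]), 'contact_force': array([ 0.30003011, -0.05533602, -0.16859559]), 'torque': array([ 0.00115749, -0.01158888,  0.0226239 ]), 'grip_width': 0.08514902977596248}
```

```bash
python3 -c "
import cv2,numpy as np
a=cv2.imread('pics/top0.png');print(a.shape)"
```

```text
(400, 640, 3)
```

View pics/top0.png

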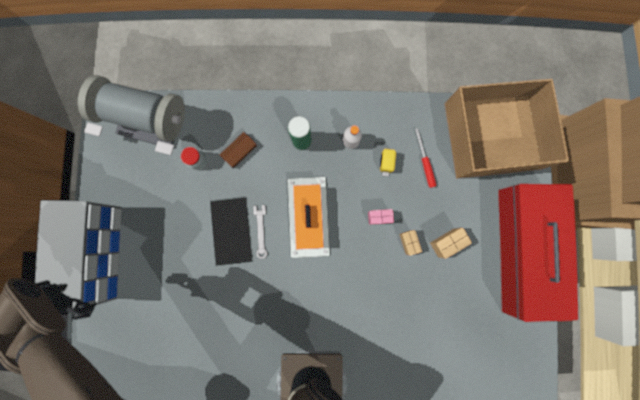

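View pics/scene0.png

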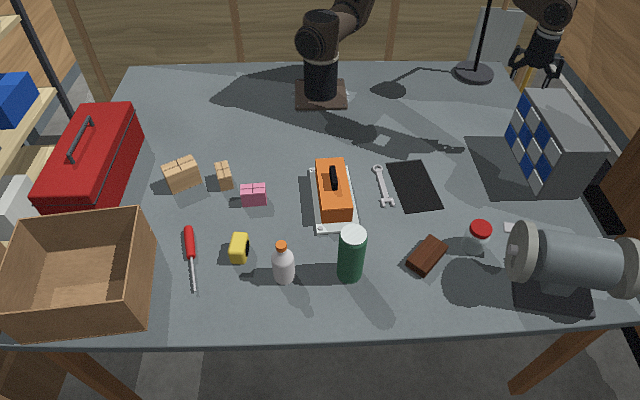

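Top view: the jig with the orange cover is at (308,217), the mat at (230,231) and the wrench between them at (261,230). There are three block candidates: pink at (381,216), small pale at (411,242) and large pale at (452,243). The small pale one at (411,242) fits, being not pink and the smaller of its colour. I'll confirm it in a crop.

```bash
cat >> h.py <<'E'
def rect_at(c,mask,z):
    P=at_z(c,np.argwhere(mask)[:,::-1],z)[:,:2].astype(np.float32)
    b=cv2.boxPoints(cv2.minAreaRect(P)); e=[b[1]-b[0],b[2]-b[1]]; e.sort(key=np.linalg.norm)
    return b.mean(0).round(4),np.linalg.norm(e[1]).round(3),np.linalg.norm(e[0]).round(3),round(float(np.degrees(np.arctan2(e[1][1],e[1][0]))%180),1)
def big(m):
    n,l,s,_=cv2.connectedComponentsWithStats(m.astype(np.uint8)); return l==1+np.argmax(s[1:,4])
E
python3 - <<'E'
from h import *
c=cam("top"); im=cv2.cvtColor(cv2.imread("pics/top0.png"),cv2.COLOR_BGR2RGB)
print("cam",(-c[2].T@c[3]).round(3))
hsv=cv2.cvtColor(im,cv2.COLOR_RGB2HSV)
W=lambda x0,x1,y0,y1:(np.add.outer(np.arange(400)*0,np.arange(640))>=x0)&(np.arange(640)[None]<x1)&(np.arange(400)[:,None]>=y0)&(np.arange(400)[:,None]<y1)
o=(hsv[...,0]<16)&(hsv[...,1]>150)&(hsv[...,2]>100)&W(285,332,170,265)
print("cover",rect_at(c,big(o),.072))
d=(im.max(2)<70)&W(300,318,195,240); print("handle",rect_at(c,big(d),.104))
d=(im.max(2)<50)&W(205,256,190,270); print("mat",rect_at(c,big(d),.003))
w=(im.min(2)>150)&W(280,335,170,265); print("base",rect_at(c,w,.012))
for s in env.silhouettes("top","block")[:3]: print("block",s["location"],rect_at(c,s["mask"],.056),rect_at(c,s["mask"],.03))
sc=cv2.cvtColor(cv2.imread("pics/scene0.png"),cv2.COLOR_BGR2RGB)
a=cv2.resize(im[195:265,360:480],None,fx=6,fy=6,interpolation=2); b=cv2.resize(sc[140:215,155:275],None,fx=6,fy=6,interpolation=2)[:, :720]
save("crop1",cv2.resize(np.vstack([a,b]),(496,600)))
E
```

```text
cam [ 0.461 -0.027  1.245]
cover (array([0.5214, 0.0138], dtype=float32), np.float32(0.186), np.float32(0.078), 3.3)
handle (array([0.5194, 0.0139], dtype=float32), np.float32(0.059), np.float32(0.009), 0.8)
mat (array([0.4948, 0.2655], dtype=float32), np.float32(0.158), np.float32(0.11), 7.8)
base (array([0.5218, 0.0166], dtype=float32), np.float32(0.257), np.float32(0.124), 3.7)
block [211.9, 377.4] (array([ 0.5233, -0.2079], dtype=float32), np.float32(0.076), np.float32(0.042), 94.3) (array([ 0.5246, -0.2118], dtype=float32), np.float32(0.077), np.float32(0.042), 94.3)
block [242.8, 409.0] (array([ 0.4438, -0.3005], dtype=float32), np.float32(0.072), np.float32(0.05), 18.1) (array([ 0.4434, -0.3065], dtype=float32), np.float32(0.074), np.float32(0.051), 18.1)
block [239.1, 450.0] (array([ 0.4446, -0.4251], dtype=float32), np.float32(0.114), np.float32(0.069), 119.5) (array([ 0.4443, -0.4338], dtype=float32), np.float32(0.116), np.float32(0.07), 119.5)
```

View pics/crop1.png

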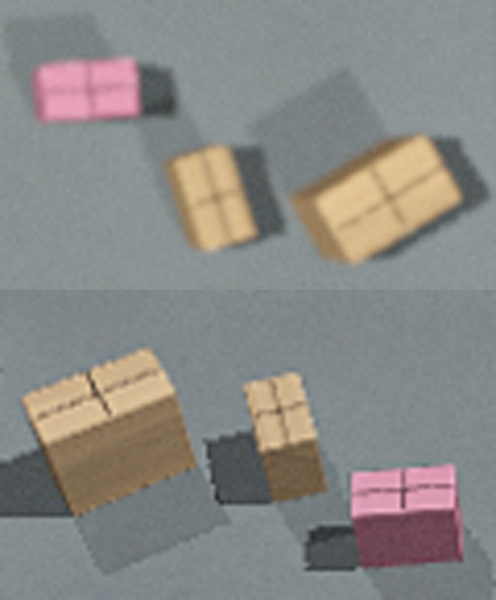

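The crop confirms it: the middle, smaller pale block with the cross, at about (0.443,-0.303) with its long axis at about 18°, is the one meant. Now I'll move over the cover.

Emit:
{"op": "send_rows", "data": {"rows": [[[-460,-433,0],-29,100],[[-460,-433,0],-29,100],[[-460,-433,0],-29,100],[[-460,-433,0],-29,100],[[-460,-433,0],-29,100]]}}

```text
clock: 1.98
tcp_pos: [0.4076, 0.3123, 0.2317]
tcp_rot: [-0.025, 1.0, 0.0, 0.001]
contact_force: [1.3, -0.5, -0.1]
grip_width: 0.0856
```

```bash
cat >> h.py <<'E'
def go(x,y,z,yaw):
    "delta in tool axes to world TCP target; yaw = world angle of the jaw axis (deg, mod 180)"
    o=env.observe(); T=R.from_quat(o["tcp_rot"]).as_matrix(); p=o["tcp_pos"]
    cur=np.degrees(np.arctan2(T[1,1],T[0,1])); d=(yaw-cur+90)%180-90
    print("clk",round(o["clock"],2),"tcp",p.round(4),"jaw",round(cur,1),"tilt",T[:,2].round(3),"F",np.round(o["contact_force"],1),"w",round(o["grip_width"],4),"q",np.round(o["q"],2))
    print("shift",np.round(T.T@(np.array([x,y,z])-p)*1000,1),"roll",round(-d,1))
E
python3 -c "
from h import *
go(.52,.0139,.231,93.5)
c=cam('top')
for s in env.silhouettes('top','mat')[:1]: print(rect_at(c,s['mask'],.003))"
```

```text
clk 1.98 tcp [0.4076 0.3123 0.2317] jaw 92.9 tilt [ 0.001  0.    -1.   ] F [ 1.3 -0.5 -0.1] w 0.0856 q [ 0.46 -0.08  1.97 -0.    1.25 -1.16]
shift [ -97.4 -303.6    0.7] roll -0.6
(array([0.4751, 0.2656], dtype=float32), np.float32(0.213), np.float32(0.122), 7.0)
```

Emit:
{"op": "send_rows", "data": {"rows": [[[-97,-304,0],-1,100],[[-97,-304,0],-1,100],[[-97,-304,0],-1,100],[[-97,-304,0],-1,100],[[-97,-304,0],-1,100]]}}

```text
clock: 2.65
tcp_pos: [0.5161, 0.019, 0.2336]
tcp_rot: [-0.031, 1.0, -0.003, 0.002]
contact_force: [0.8, 1.0, 0.2]
grip_width: 0.0851
```

Emit:
{"op": "send_rows", "data": {"rows": [[[0,0,0],0,100],[[0,0,0],0,100]]}}

```text
clock: 2.9
tcp_pos: [0.5159, 0.0191, 0.2336]
tcp_rot: [-0.031, 1.0, -0.002, 0.001]
contact_force: [-0.9, -0.4, 0.1]
grip_width: 0.0856
```

Run:
```python
from h import *
go(.52,.0139,.1,93.5)
c=cam("wrist"); im=env.snapshot("wrist"); save("w1",im)
print((-c[2].T@c[3]).round(3))
hsv=cv2.cvtColor(im,cv2.COLOR_RGB2HSV)
o=(hsv[...,0]<16)&(hsv[...,1]>150)&(hsv[...,2]>100); print("orange",rect_at(c,big(o),.072))
for P in [(.5194,.0139,.104)]: print(proj(c,P))
for q in ("cover","cover_handle"):
  for s in env.silhouettes("wrist",q)[:2]: print(q,s["conf"],s["location"],s["mask"].sum(),rect_at(c,s["mask"],.072))
```

```text
clk 2.9 tcp [0.5159 0.0191 0.2336] jaw 93.5 tilt [ 0.003 -0.005 -1.   ] F [-0.9 -0.4  0.1] w 0.0856 q [-0.16 -0.07  1.96 -0.    1.25 -1.79]
shift [ -3.4  -4.8 133.6] roll 0.0
[0.448 0.016 0.376]
orange (array([0.5212, 0.0156], dtype=float32), np.float32(0.195), np.float32(0.083), 3.5)
[[312.59937317 197.66338496]]
cover 0.77 [178.4, 317.3] 18879 (array([0.5208, 0.0153], dtype=float32), np.float32(0.194), np.float32(0.085), 3.4)
cover_handle 0.89 [178.1, 314.9] 18831 (array([0.5204, 0.0157], dtype=float32), np.float32(0.194), np.float32(0.084), 3.4)
```

View pics/w1.png

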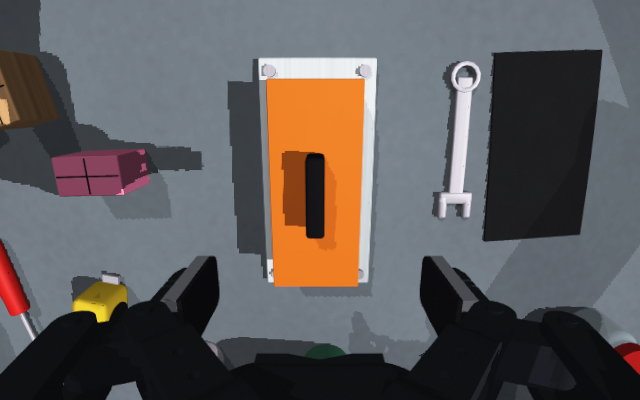

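Wrist view: the cover lies along the picture's vertical at (316,180), with its handle at (315,196). The mat is at right (545,145) and the wrench between. The cover's measured size of 195x83 matches. Descending onto the handle.

```bash
python3 -c "
from h import *
go(.521,.0155,.077,93.4)"
```

```text
clk 3.05 tcp [0.5156 0.0204 0.2336] jaw 93.7 tilt [ 0.003 -0.005 -1.   ] F [ 0.3 -0.5 -0.4] w 0.0854 q [-0.16 -0.07  1.96 -0.    1.25 -1.79]
shift [ -4.6  -4.5 156.6] roll 0.3
```

Emit:
{"op": "send_rows", "data": {"rows": [[[-5,-5,50],0,100],[[-5,-5,95],0,100],[[-5,-5,135],0,100],[[-5,-5,156],0,100],[[-5,-5,156],0,100]], "grip_force": 40}}

```text
clock: 3.68
tcp_pos: [0.5196, 0.0166, 0.0757]
tcp_rot: [-0.033, 0.999, -0.002, -0.001]
contact_force: [-1.8, -0.0, 0.2]
grip_width: 0.0849
```

```bash
python3 -c "
from h import *
go(.521,.0155,.077,93.4)"
```

```text
clk 3.67 tcp [0.5196 0.0166 0.0757] jaw 93.8 tilt [-0.001 -0.004 -1.   ] F [-1.8 -0.   0.2] w 0.0849 q [-0.16  0.14  2.07 -0.01  0.94 -1.8 ]
shift [-1.3 -1.2 -1.3] roll 0.4
```

Emit:
{"op": "send_rows", "data": {"rows": [[[-1,-1,-1],0,0],[[-1,-1,-1],0,0],[[-1,-1,-1],0,0],[[-1,-1,-1],0,0],[[-1,-1,-1],0,0]], "grip_force": 40}}

```text
clock: 4.3
tcp_pos: [0.5211, 0.0155, 0.0774]
tcp_rot: [-0.033, 0.999, -0.002, -0.0]
contact_force: [-0.3, -0.1, 3.0]
grip_width: 0.0151
```

Emit:
{"op": "send_rows", "data": {"rows": [[[0,0,0],0,0],[[0,0,-10],0,0],[[0,0,-30],0,0],[[0,0,-55],0,0],[[0,0,-80],0,0]]}}

```text
clock: 4.92
tcp_pos: [0.5207, 0.0159, 0.158]
tcp_rot: [-0.033, 0.999, -0.002, -0.001]
contact_force: [-0.1, 0.6, -0.8]
grip_width: 0.0154
```

Emit:
{"op": "send_rows", "data": {"rows": [[[0,0,-15],0,0],[[0,0,-20],0,0],[[0,0,-20],0,0]]}}

```text
clock: 5.3
tcp_pos: [0.5204, 0.016, 0.1776]
tcp_rot: [-0.033, 0.999, -0.002, -0.001]
contact_force: [0.1, -0.6, -2.5]
grip_width: 0.0149
```

Run:
```python
from h import *
go(.475,.2656,.18,97)
c=cam("wrist"); im=env.snapshot("wrist"); save("w2",im)
c2=cam("scene"); a=env.snapshot("scene"); t=env.snapshot("top"); save("t2",t)
s=cv2.resize(a[130:260,260:460],(640,416),interpolation=2)
save("v2",cv2.resize(np.vstack([im[:300],s[:300]]),(640,600)))
```

```text
clk 5.3 tcp [0.5204 0.016  0.1776] jaw 93.8 tilt [-0.002 -0.004 -1.   ] F [ 0.1 -0.6 -2.5] w 0.0149 q [-0.16 -0.    2.   -0.    1.14 -1.8 ]
shift [ 28.7 252.   -3.3] roll -3.2
```

View pics/v2.png

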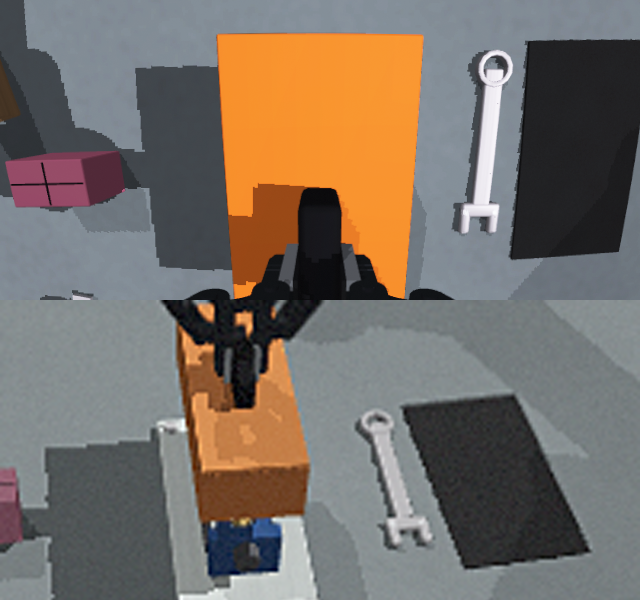

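The cover is held level at about 100 mm up. The blue stop shows at the far end, so jig +x ≈ world +x. Carrying the cover to the mat.

Emit:
{"op": "send_rows", "data": {"rows": [[[4,35,-2],-1,0],[[11,95,-2],-2,0],[[18,155,-2],-3,0],[[24,212,-2],-3,0],[[28,245,-2],-3,0]]}}

```text
clock: 6.08
tcp_pos: [0.4744, 0.261, 0.1771]
tcp_rot: [-0.06, 0.998, -0.002, -0.003]
contact_force: [0.0, -0.8, -1.9]
grip_width: 0.0152
```

```bash
python3 -c "
from h import *
go(.475,.2656,.069,97)"
```

```text
clk 6.08 tcp [0.4744 0.261  0.1771] jaw 96.9 tilt [-0.005 -0.004 -1.   ] F [ 0.  -0.8 -1.9] w 0.0152 q [ 0.32  0.05  1.95 -0.    1.15 -1.37]
shift [ -1.7   4.9 108. ] roll -0.1
```

Emit:
{"op": "send_rows", "data": {"rows": [[[-1,4,30],0,0],[[-1,4,65],0,0],[[-1,4,90],0,0],[[-1,4,100],0,0],[[-1,4,105],0,0]]}}

```text
clock: 6.7
tcp_pos: [0.4743, 0.2646, 0.0715]
tcp_rot: [-0.06, 0.998, -0.002, -0.003]
contact_force: [-0.3, 0.0, -0.4]
grip_width: 0.0157
```

Emit:
{"op": "send_rows", "data": {"rows": [[[0,0,1],0,0],[[0,0,3],0,0],[[0,0,4],0,0]]}}

```text
clock: 7.08
tcp_pos: [0.4747, 0.2646, 0.0684]
tcp_rot: [-0.06, 0.998, -0.002, -0.003]
contact_force: [-2.6, -0.8, 3.4]
grip_width: 0.0153
```

```bash
python3 -c "
from h import *
go(.475,.2656,.069,97)"
```

```text
clk 7.08 tcp [0.4747 0.2646 0.0684] jaw 96.9 tilt [-0.005 -0.004 -1.   ] F [-2.6 -0.8  3.4] w 0.0153 q [ 0.32  0.2   2.01 -0.    0.94 -1.37]
shift [-0.4  0.9 -0.6] roll -0.1
```

Emit:
{"op": "send_rows", "data": {"rows": [[[0,0,0],0,100],[[0,0,0],0,100],[[0,0,0],0,100],[[0,0,0],0,100],[[0,0,-5],0,100]]}}

```text
clock: 7.7
tcp_pos: [0.4744, 0.2645, 0.0731]
tcp_rot: [-0.06, 0.998, -0.002, -0.003]
contact_force: [0.1, -0.5, -0.4]
grip_width: 0.0856
```

Emit:
{"op": "send_rows", "data": {"rows": [[[0,0,-40],0,100],[[0,0,-90],0,100],[[0,0,-140],0,100],[[0,0,-160],0,100],[[0,0,-160],0,100]]}}

```text
clock: 8.32
tcp_pos: [0.476, 0.2654, 0.2345]
tcp_rot: [-0.06, 0.998, -0.002, -0.002]
contact_force: [-0.1, -0.6, -0.9]
grip_width: 0.0855
```

Run:
```python
from h import *
go(.443,-.303,.23,108)
im=env.snapshot("top"); save("t3",im); c=cam("top"); hsv=cv2.cvtColor(im,cv2.COLOR_RGB2HSV)
w=env.snapshot("wrist"); cw=cam("wrist"); save("w3",w)
hw=cv2.cvtColor(w,cv2.COLOR_RGB2HSV); o=(hw[...,0]<16)&(hw[...,1]>150)&(hw[...,2]>100); print("cover@.063",rect_at(cw,big(o),.063))
a=cv2.resize(im[170:270,200:340],(700,500),interpolation=2)
b=(im.min(2)>140); b[:170]=0;b[265:]=0;b[:,:280]=0;b[:,335:]=0
print("base",rect_at(c,b,.012))
m=(hsv[...,0]>105)&(hsv[...,0]<128)&(hsv[...,1]>120); m[:170]=0;m[265:]=0;m[:,:280]=0;m[:,335:]=0
print("blue stop@.062",rect_at(c,big(m),.062))
save("v3",a)
```

```text
clk 8.32 tcp [0.476  0.2654 0.2345] jaw 96.9 tilt [-0.003 -0.003 -1.   ] F [-0.1 -0.6 -0.9] w 0.0855 q [ 0.32 -0.    1.89 -0.    1.25 -1.37]
shift [ 101.3 -560.3    6.4] roll -11.1
cover@.063 (array([0.4729, 0.2646], dtype=float32), np.float32(0.194), np.float32(0.084), 6.8)
base (array([0.5226, 0.0196], dtype=float32), np.float32(0.3), np.float32(0.174), 0.6)
blue stop@.062 (array([0.5813, 0.0193], dtype=float32), np.float32(0.052), np.float32(0.028), 90.6)
```

View pics/v3.png

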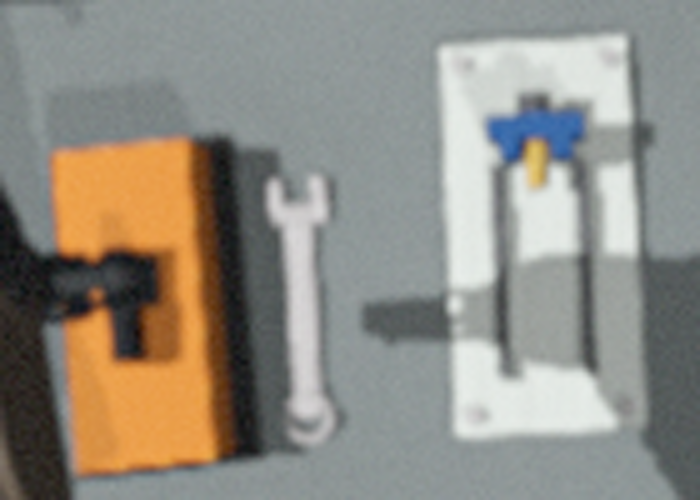

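The cover stands on the mat, centred to about 3 mm at about 7°. The jig is clear, with the stop at the top end (536,135 in the crop), the plunger pointing down and the rails below. I'll pass over the jig for a precise measurement on the way to the block.

Emit:
{"op": "send_rows", "data": {"rows": [[[3,-60,0],0,100],[[7,-120,0],0,100],[[11,-180,0],0,100],[[15,-240,0],0,100],[[16,-250,0],0,100]]}}

```text
clock: 9.05
tcp_pos: [0.4874, 0.0119, 0.2293]
tcp_rot: [-0.058, 0.998, -0.002, -0.007]
contact_force: [0.0, 0.6, -0.3]
grip_width: 0.0856
```

Emit:
{"op": "send_rows", "data": {"rows": [[[0,0,0],0,100],[[0,0,0],0,100]]}}

```text
clock: 9.3
tcp_pos: [0.4866, 0.013, 0.2278]
tcp_rot: [-0.058, 0.998, -0.001, -0.009]
contact_force: [-0.1, -0.8, -0.4]
grip_width: 0.0853
```

Run:
```python
from h import *
from scipy.optimize import least_squares
go(.443,-.303,.23,108)
im=env.snapshot("wrist"); c=cam("wrist"); save("w4",im)
for s in env.silhouettes("wrist","jig")[:2]: print("jig",s["conf"],s["location"],rect_at(c,s["mask"],.012))
b=im.min(2)>105; print("white",rect_at(c,big(b),.012))
hsv=cv2.cvtColor(im,cv2.COLOR_RGB2HSV); m=big((hsv[...,0]>105)&(hsv[...,0]<128)&(hsv[...,1]>120)); print("blue@.062",rect_at(c,m,.062))
# overlay of predicted jig features
x,y,a=.5215,.0160,np.radians(3.6); J=lambda p:np.array([x+np.cos(a)*p[0]-np.sin(a)*p[1],y+np.sin(a)*p[0]+np.cos(a)*p[1],p[2]])
v=im.copy()
for L in ([(-.09,-.023,.024),(.045,-.023,.024)],[(-.09,.023,.024),(.045,.023,.024)],[(.045,-.023,.062),(.045,.023,.062)],[(-.125,-.06,.012),(.125,-.06,.012),(.125,.06,.012),(-.125,.06,.012),(-.125,-.06,.012)]):
  cv2.polylines(v,[np.round(proj(c,[J(p) for p in L])).astype(int)],False,(255,0,0),1)
save("v4",v)
```

```text
clk 9.3 tcp [0.4866 0.013  0.2278] jaw 96.7 tilt [-0.017 -0.004 -1.   ] F [-0.1 -0.8 -0.4] w 0.0853 q [-0.18 -0.12  2.02 -0.01  1.26 -1.86]
shift [ 8.030e+01 -3.088e+02 -2.000e-01] roll -11.3
jig 0.66 [198.1, 318.4] (array([0.5233, 0.0167], dtype=float32), np.float32(0.251), np.float32(0.121), 3.5)
white (array([ 0.5101, -0.0202], dtype=float32), np.float32(0.7), np.float32(0.402), 96.4)
blue@.062 (array([0.5722, 0.0198], dtype=float32), np.float32(0.06), np.float32(0.047), 94.7)
```

View pics/v4.png

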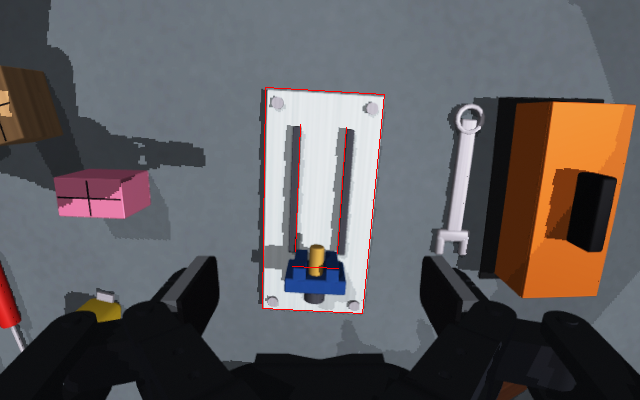

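The overlay fits the plate and rails; the jig silhouette gives (0.523,0.0167) at 3.5° and 251x121 mm, as specified. On to the block.

Emit:
{"op": "send_rows", "data": {"rows": [[[15,-60,0],-3,100],[[30,-120,0],-6,100],[[46,-180,0],-9,100],[[62,-240,0],-11,100],[[78,-300,0],-11,100]]}}

```text
clock: 10.02
tcp_pos: [0.4452, -0.2947, 0.2309]
tcp_rot: [-0.155, 0.988, -0.001, -0.007]
contact_force: [0.1, -0.1, 0.4]
grip_width: 0.0854
```

Emit:
{"op": "send_rows", "data": {"rows": [[[0,0,0],0,100],[[0,0,0],0,100],[[0,0,0],0,100]]}}

```text
clock: 10.4
tcp_pos: [0.4458, -0.2929, 0.2308]
tcp_rot: [-0.157, 0.988, -0.001, -0.007]
contact_force: [-0.3, 0.4, -0.7]
grip_width: 0.0856
```

Run:
```python
from h import *
go(.443,-.303,.13,108)
im=env.snapshot("wrist"); c=cam("wrist"); save("w5",im)
hsv=cv2.cvtColor(im,cv2.COLOR_RGB2HSV)
for s in env.silhouettes("wrist","block")[:3]:
  k=s["mask"]; v=hsv[...,2]; t=np.percentile(v[k],80)
  top=big(cv2.morphologyEx((k&(v>t*.85)).astype(np.uint8),cv2.MORPH_CLOSE,np.ones((7,7))))
  print(round(s["conf"],2),s["location"],"all",rect_at(c,k,.056),"top",rect_at(c,top,.056))
```

```text
clk 10.4 tcp [ 0.4458 -0.2929  0.2308] jaw 108.0 tilt [-0.014 -0.004 -1.   ] F [-0.3  0.4 -0.7] w 0.0856 q [-0.77 -0.02  1.92 -0.01  1.25 -2.65]
shift [  4.2  -8.8 100.9] roll 0.0
0.91 [141.1, 181.3] all (array([ 0.4439, -0.4278], dtype=float32), np.float32(0.119), np.float32(0.059), 120.0) top (array([ 0.4551, -0.4316], dtype=float32), np.float32(0.1), np.float32(0.042), 120.0)
0.85 [176.9, 306.2] all (array([ 0.4425, -0.3044], dtype=float32), np.float32(0.072), np.float32(0.04), 18.0) top (array([ 0.444 , -0.3033], dtype=float32), np.float32(0.068), np.float32(0.038), 17.8)
0.78 [273.4, 367.3] all (array([ 0.5147, -0.2157], dtype=float32), np.float32(0.079), np.float32(0.059), 93.7) top (array([ 0.5235, -0.2105], dtype=float32), np.float32(0.068), np.float32(0.039), 94.7)
```

View pics/w5.png

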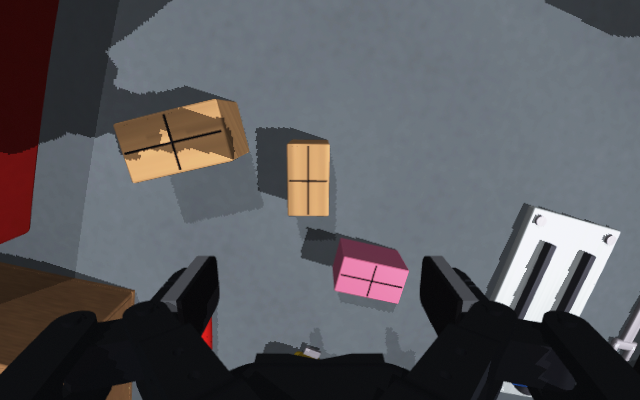

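Wrist view: the small crossed block is at (308,180), 72x40 mm at 18°. The large pale one is at (175,140) and the pink at (372,272). Descending with the jaws at 70% to stay clear of the large one.

Emit:
{"op": "send_rows", "data": {"rows": [[[4,-10,50],0,70],[[4,-10,100],0,70],[[4,-10,130],0,70],[[4,-10,130],0,70],[[4,-10,130],0,70]], "grip_force": 60}}

```text
clock: 11.12
tcp_pos: [0.4442, -0.3048, 0.1027]
tcp_rot: [-0.157, 0.988, -0.002, -0.007]
contact_force: [0.5, -0.4, 1.2]
grip_width: 0.0597
```

Run:
```python
from h import *
go(.443,-.304,.026,108)
```

```text
clk 11.12 tcp [ 0.4442 -0.3048  0.1027] jaw 108.1 tilt [-0.013 -0.006 -1.   ] F [ 0.5 -0.4  1.2] w 0.0597 q [-0.78  0.14  2.01 -0.02  1.   -2.66]
shift [-0.2  1.3 76.7] roll 0.1
```

Emit:
{"op": "send_rows", "data": {"rows": [[[0,1,40],0,70],[[0,1,70],0,70],[[0,1,77],0,70],[[0,1,77],0,70],[[0,1,77],0,70]]}}

```text
clock: 11.75
tcp_pos: [0.4442, -0.3055, 0.0278]
tcp_rot: [-0.157, 0.988, -0.004, -0.006]
contact_force: [-0.4, 0.4, 0.0]
grip_width: 0.0596
```

Emit:
{"op": "send_rows", "data": {"rows": [[[0,0,0],0,0],[[0,0,0],0,0],[[0,0,0],0,0],[[0,0,0],0,0]], "grip_force": 60}}

```text
clock: 12.25
tcp_pos: [0.4453, -0.3065, 0.0296]
tcp_rot: [-0.157, 0.988, -0.005, -0.005]
contact_force: [0.2, 0.5, 5.2]
grip_width: 0.0391
```

Run:
```python
from h import *
go(.443,-.304,.126,108)
```

```text
clk 12.25 tcp [ 0.4453 -0.3065  0.0296] jaw 108.1 tilt [-0.007 -0.011 -1.   ] F [0.2 0.5 5.2] w 0.0391 q [-0.78  0.25  2.03 -0.02  0.85 -2.66]
shift [  2.5   2.3 -96.4] roll 0.1
```

Emit:
{"op": "send_rows", "data": {"rows": [[[0,0,-15],0,0],[[0,0,-45],0,0],[[0,0,-90],0,0],[[0,0,-120],0,0],[[0,0,-120],0,0]]}}

```text
clock: 12.88
tcp_pos: [0.4476, -0.3065, 0.1529]
tcp_rot: [-0.157, 0.988, -0.008, -0.003]
contact_force: [0.0, 0.4, -2.3]
grip_width: 0.0389
```

Run:
```python
from h import *
go(.489,.0145,.15,93.5)
```

```text
clk 12.88 tcp [ 0.4476 -0.3065  0.1529] jaw 108.1 tilt [-0.003 -0.016 -1.   ] F [ 0.   0.4 -2.3] w 0.0389 q [-0.78  0.07  1.97 -0.02  1.09 -2.66]
shift [-139.   292.3   -2.4] roll 14.6
```

Emit:
{"op": "send_rows", "data": {"rows": [[[-24,50,0],3,0],[[-50,105,0],6,0],[[-76,160,0],9,0],[[-102,214,-1],12,0],[[-127,267,-2],14,0]]}}

```text
clock: 13.5
tcp_pos: [0.4841, -0.0111, 0.1481]
tcp_rot: [-0.035, 0.999, -0.008, -0.003]
contact_force: [1.4, -0.7, -0.7]
grip_width: 0.0392
```

Emit:
{"op": "send_rows", "data": {"rows": [[[0,0,0],0,0],[[0,0,0],0,0],[[0,0,0],0,0]]}}

```text
clock: 13.88
tcp_pos: [0.4837, -0.0121, 0.1473]
tcp_rot: [-0.034, 0.999, -0.008, -0.004]
contact_force: [0.5, -0.6, 0.1]
grip_width: 0.0389
```

Run:
```python
from h import *
go(.489,.0145,.15,93.5)
```

```text
clk 13.88 tcp [ 0.4837 -0.0121  0.1473] jaw 93.9 tilt [-0.007 -0.015 -1.   ] F [ 0.5 -0.6  0.1] w 0.0389 q [-0.23 -0.05  2.11 -0.02  1.09 -1.86]
shift [-7.1 26.1 -3.1] roll 0.4
```

Emit:
{"op": "send_rows", "data": {"rows": [[[-7,26,0],0,0],[[-7,26,35],0,0],[[-7,26,72],0,0],[[-7,26,72],0,0],[[-7,26,72],0,0]]}}

```text
clock: 14.5
tcp_pos: [0.4893, 0.0122, 0.076]
tcp_rot: [-0.033, 0.999, -0.008, -0.003]
contact_force: [1.1, 0.0, -0.4]
grip_width: 0.0391
```

Run:
```python
from h import *
go(.489,.0145,.045,93.5)
im=env.snapshot("wrist"); c=cam("wrist"); 
z=env.observe()["tcp_pos"][2]-.0296+.056
for s in env.silhouettes("wrist","block")[:2]: print(round(s["conf"],2),s["location"],rect_at(c,s["mask"],z))
for s in env.silhouettes("wrist","jig")[:2]: print("jig",s["conf"],rect_at(c,s["mask"],.012))
v=im.copy()
x,y,a=.5225,.0165,np.radians(3.5); J=lambda p:np.array([x+np.cos(a)*p[0]-np.sin(a)*p[1],y+np.sin(a)*p[0]+np.cos(a)*p[1],p[2]])
for L in ([(-.09,-.023,.024),(.045,-.023,.024)],[(-.09,.023,.024),(.045,.023,.024)],[(-.125,-.06,.012),(.125,-.06,.012),(.125,.06,.012),(-.125,.06,.012),(-.125,-.06,.012)]):
  cv2.polylines(v,[np.round(proj(c,[J(p) for p in L])).astype(int)],False,(255,0,0),1)
save("v6",v)
```

```text
clk 14.5 tcp [0.4893 0.0122 0.076 ] jaw 93.8 tilt [-0.005 -0.016 -1.   ] F [ 1.1  0.  -0.4] w 0.0391 q [-0.17  0.07  2.13 -0.02  0.94 -1.8 ]
shift [-0.1  2.7 31. ] roll 0.3
0.59 [253.5, 24.2] (array([ 0.4864, -0.102 ], dtype=float32), np.float32(0.046), np.float32(0.027), 167.7)
0.57 [263.5, 321.1] (array([0.4827, 0.0129], dtype=float32), np.float32(0.076), np.float32(0.04), 3.6)
jig 0.98 (array([0.4959, 0.0151], dtype=float32), np.float32(0.195), np.float32(0.12), 3.2)
```

View pics/v6.png

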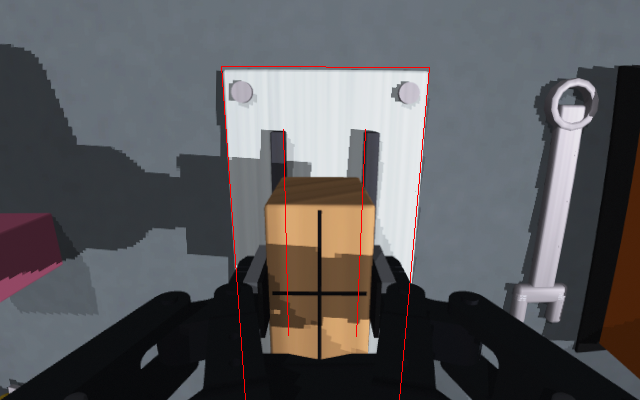

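The block hangs centred over the rails with about 2.5 mm to correct in y, and the overlay matches the rails' inner edges at (285,135) and (364,135). Correcting and lowering.

Emit:
{"op": "send_rows", "data": {"rows": [[[0,3,5],0,0],[[0,3,15],0,0],[[0,3,17],0,0],[[0,3,17],0,0]]}}

```text
clock: 15.15
tcp_pos: [0.4892, 0.0155, 0.0592]
tcp_rot: [-0.034, 0.999, -0.008, -0.003]
contact_force: [-0.5, 0.5, -0.5]
grip_width: 0.0388
```

Run:
```python
from h import *
go(.489,.0145,.042,93.5)
```

```text
clk 15.15 tcp [0.4892 0.0155 0.0592] jaw 93.9 tilt [-0.004 -0.016 -1.   ] F [-0.5  0.5 -0.5] w 0.0388 q [-0.17  0.1   2.14 -0.02  0.9  -1.79]
shift [ 0.1 -0.7 17.2] roll 0.4
```

Emit:
{"op": "send_rows", "data": {"rows": [[[0,0,5],0,0],[[0,0,10],0,0],[[0,0,15],0,0],[[0,0,17],0,0],[[0,0,17],0,0]]}}

```text
clock: 15.78
tcp_pos: [0.4891, 0.0152, 0.0421]
tcp_rot: [-0.034, 0.999, -0.008, -0.003]
contact_force: [0.0, -0.0, -1.1]
grip_width: 0.039
```

Run:
```python
from h import *
go(.489,.0145,.042,93.5)
```

```text
clk 15.78 tcp [0.4891 0.0152 0.0421] jaw 93.9 tilt [-0.005 -0.016 -1.   ] F [ 0.  -0.  -1.1] w 0.039 q [-0.17  0.13  2.15 -0.02  0.86 -1.79]
shift [ 0.1 -0.7  0.1] roll 0.4
```

Emit:
{"op": "send_rows", "data": {"rows": [[[0,0,1],0,0],[[-6,0,1],0,0],[[-14,-1,1],0,0],[[-23,-1,1],0,0],[[-23,-1,1],0,0]], "grip_force": 80}}

```text
clock: 16.4
tcp_pos: [0.5137, 0.0156, 0.042]
tcp_rot: [-0.034, 0.999, -0.008, -0.001]
contact_force: [1.5, -0.3, 3.6]
grip_width: 0.0388
```

Run:
```python
from h import *
go(.534,.0172,.0416,93.5)
```

```text
clk 16.4 tcp [0.5137 0.0156 0.042 ] jaw 93.9 tilt [-0.001 -0.016 -1.   ] F [ 1.5 -0.3  3.6] w 0.0388 q [-0.16  0.18  2.09 -0.02  0.87 -1.78]
shift [-20.4   0.3   0.3] roll 0.4
```

Emit:
{"op": "send_rows", "data": {"rows": [[[-5,0,0],0,0],[[-10,0,0],0,0],[[-15,0,0],0,0],[[-15,0,0],0,0]]}}

```text
clock: 16.9
tcp_pos: [0.526, 0.0165, 0.0418]
tcp_rot: [-0.034, 0.999, -0.008, -0.005]
contact_force: [-9.7, -1.6, 9.1]
grip_width: 0.0388
```

Run:
```python
from h import *
go(.534,.0172,.0416,93.5)
```

```text
clk 16.9 tcp [0.526  0.0165 0.0418] jaw 93.9 tilt [-0.01  -0.017 -1.   ] F [-9.7 -1.6  9.1] w 0.0388 q [-0.15  0.21  2.06 -0.02  0.88 -1.78]
shift [-8.   0.2  0.1] roll 0.4
```

Emit:
{"op": "send_rows", "data": {"rows": [[[-5,0,0],0,0],[[-8,0,0],0,0],[[-10,0,0],0,0],[[-10,0,0],0,0]]}}

```text
clock: 17.4
tcp_pos: [0.5318, 0.0168, 0.042]
tcp_rot: [-0.035, 0.999, -0.008, -0.012]
contact_force: [-15.8, -3.0, 15.9]
grip_width: 0.0387
```

Run:
```python
from h import *
go(.534,.0172,.0416,93.5)
```

```text
clk 17.4 tcp [0.5318 0.0168 0.042 ] jaw 94.0 tilt [-0.023 -0.017 -1.   ] F [-15.8  -3.   15.9] w 0.0387 q [-0.15  0.23  2.03 -0.03  0.9  -1.77]
shift [-2.3  0.2  0.3] roll 0.5
```

Emit:
{"op": "send_rows", "data": {"rows": [[[-4,0,-1],0,0],[[-6,0,-1],0,0],[[-6,0,-1],0,0]]}}

```text
clock: 17.77
tcp_pos: [0.5324, 0.0169, 0.0424]
tcp_rot: [-0.035, 0.999, -0.008, -0.02]
contact_force: [-17.1, -3.2, 15.3]
grip_width: 0.0393
```

Run:
```python
from h import *
go(.534,.0172,.0416,93.5)
```

```text
clk 17.77 tcp [0.5324 0.0169 0.0424] jaw 94.0 tilt [-0.038 -0.018 -0.999] F [-17.1  -3.2  15.3] w 0.0393 q [-0.15  0.24  2.02 -0.03  0.92 -1.77]
shift [-1.7  0.2  0.8] roll 0.5
```

Emit:
{"op": "send_rows", "data": {"rows": [[[-5,0,-1],0,0],[[-6,0,-1],0,0],[[-6,0,-1],0,0],[[-6,0,-1],0,0]]}}

```text
clock: 18.27
tcp_pos: [0.5322, 0.0169, 0.0429]
tcp_rot: [-0.035, 0.999, -0.008, -0.028]
contact_force: [-19.6, -3.2, 16.8]
grip_width: 0.0384
```

Run:
```python
from h import *
go(.534,.0172,.0416,93.5); print(env.observe()["torque"])
c=cam("wrist"); im=env.snapshot("wrist"); cs=cam("scene"); s=env.snapshot("scene"); t=env.snapshot("top"); ct=cam("top")
x,y,a=.5225,.0165,np.radians(3.5); J=lambda p:np.array([x+np.cos(a)*p[0]-np.sin(a)*p[1],y+np.sin(a)*p[0]+np.cos(a)*p[1],p[2]])
L=[J(p) for p in [(-.025,-.02,.068),(-.025,.02,.068)]]; B=[J(p) for p in [(-.025,-.02,.012),(-.025,.02,.012)]]
v=im.copy()
for l in(L,B): cv2.polylines(v,[np.round(proj(c,l)).astype(int)],False,(255,0,0),1)
u=np.round(proj(cs,[J((.045,0,.04))])[0]).astype(int); sc=cv2.resize(s[u[1]-25:u[1]+25,u[0]-40:u[0]+40],(640,400),interpolation=2)
save("v7",cv2.resize(np.vstack([v[120:],sc]),(560,595)))
```

```text
clk 18.27 tcp [0.5322 0.0169 0.0429] jaw 94.0 tilt [-0.056 -0.019 -0.998] F [-19.6  -3.2  16.8] w 0.0384 q [-0.15  0.24  2.01 -0.03  0.94 -1.77]
shift [-1.9  0.2  1.2] roll 0.5
[-0.58360797  2.67919311 -0.32848691]
```

View pics/v7.png

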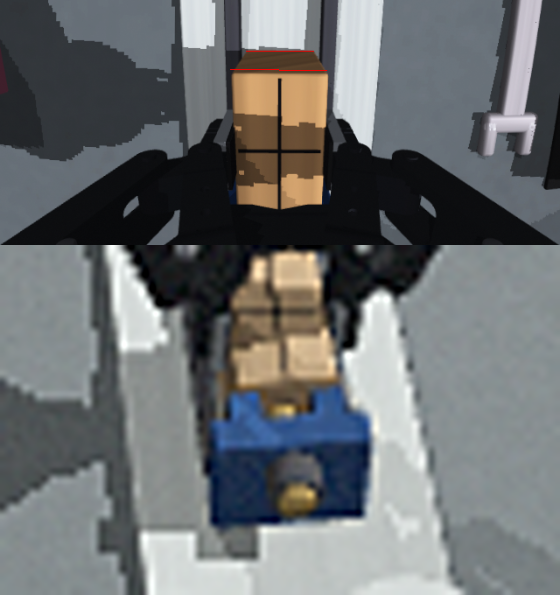

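Run:
```python
from h import *
c=cam("wrist"); im=env.snapshot("wrist"); save("w8",im); go(.534,.0172,.0416,93.5)
x,y,a=.5225,.0165,np.radians(3.5); J=lambda p:np.array([x+np.cos(a)*p[0]-np.sin(a)*p[1],y+np.sin(a)*p[0]+np.cos(a)*p[1],p[2]])
def pr(th,piv):
  out=[]
  for q in [(-.025,.005,.068),(-.025,.005,.012),(.010,.005,.068)]:
    d=np.array([q[0]-piv[0],q[2]-piv[1]]); r=np.array([np.cos(th)*d[0]+np.sin(th)*d[1],-np.sin(th)*d[0]+np.cos(th)*d[1]])
    out.append(proj(c,[J((piv[0]+r[0],q[1],piv[1]+r[1]))])[0].round(1))
  return out
for th in(0,.03,.06): print(th,"front-bottom piv",pr(th,(.045,.012)),"top-front",pr(th,(.045,.062)))
col=int(pr(0,(.045,.012))[0][0]); 
p=im[:,col-2:col+3].astype(int).mean(1); print(col,[(r,p[r].astype(int).tolist()) for r in range(168,212,1)])
m=cv2.resize(im[150:300,220:420],None,fx=4,fy=4,interpolation=cv2.INTER_CUBIC); save("v8",m)
```

```text
clk 18.48 tcp [0.5322 0.0169 0.0429] jaw 94.0 tilt [-0.056 -0.019 -0.998] F [-20.1  -3.   16.4] w 0.0389 q [-0.15  0.24  2.01 -0.03  0.94 -1.77]
shift [-1.9  0.2  1.2] roll 0.5
0 front-bottom piv [array([331.5, 199.5]), array([329.3, 178. ]), array([330. , 288.8])] top-front [array([331.5, 199.5]), array([329.3, 178. ]), array([330. , 288.8])]
0.03 front-bottom piv [array([331.6, 205.4]), array([329.4, 178.7]), array([329.9, 294.1])] top-front [array([331.6, 201.3]), array([329.4, 175.8]), array([330. , 290.5])]
0.06 front-bottom piv [array([331.6, 211.6]), array([329.4, 179.4]), array([329.9, 299.4])] top-front [array([331.7, 203.3]), array([329.5, 173.6]), array([330. , 292.4])]
331 [(168, [216, 223, 226]), (169, [216, 223, 226]), (170, [216, 223, 226]), (171, [216, 223, 226]), (172, [216, 223, 226]), (173, [216, 223, 226]), (174, [215, 221, 224]), (175, [190, 196, 200]), (176, [113, 118, 121]), (177, [105, 105, 105]), (178, [77, 57, 39]), (179, [76, 56, 38]), (180, [72, 54, 36]), (181, [75, 55, 37]), (182, [80, 59, 40]), (183, [83, 61, 41]), (184, [82, 60, 41]), (185, [80, 59, 41]), (186, [78, 57, 38]), (187, [76, 56, 38]), (188, [77, 57, 38]), (189, [78, 58, 39]), (190, [78, 57, 39]), (191, [78, 58, 39]), (192, [76, 56, 38]), (193, [74, 54, 37]), (194, [75, 55, 38]), (195, [80, 59, 40]), (196, [87, 65, 43]), (197, [89, 66, 44]), (198, [87, 65, 43]), (199, [86, 63, 42]), (200, [84, 62, 42]), (201, [84, 63, 42]), (202, [85, 63, 42]), (203, [104, 78, 52]), (204, [153, 114, 77]), (205, [189, 144, 97]), (206, [199, 153, 102]), (207, [207, 160, 107]), (208, [209, 161, 109]), (209, [209, 160, 109]), (210, [209, 161, 109]), (211, [209, 161, 108])]
```

View pics/v8.png

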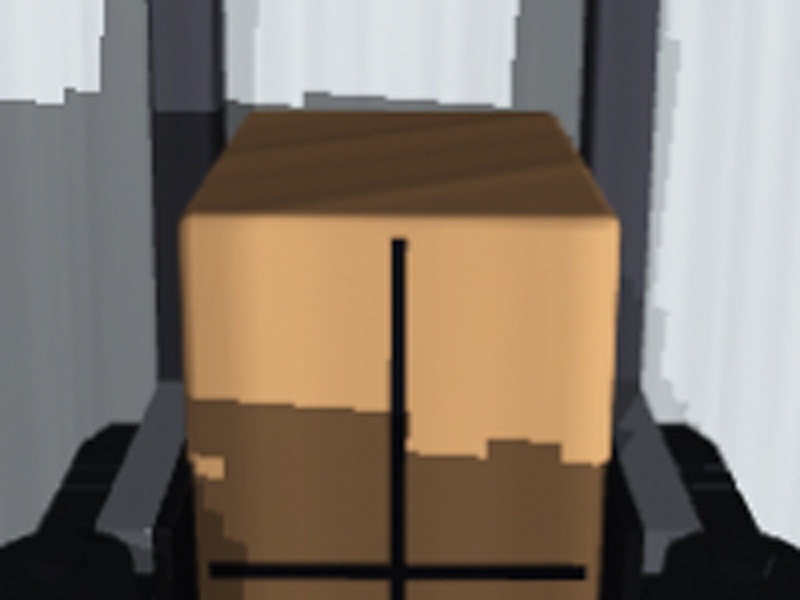

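The picture shows the block's rear edges at rows 204 and 178, which fit the home position with about 0.03 rad forward pitch (limit 0.08). The down-force of 16 N could be hiding friction, so I'll ease it up slightly while keeping the push.

Emit:
{"op": "send_rows", "data": {"rows": [[[-4,0,-2],0,0],[[-5,0,-3],0,0],[[-5,0,-3],0,0],[[-5,0,-3],0,0]]}}

```text
clock: 18.98
tcp_pos: [0.5318, 0.0169, 0.0437]
tcp_rot: [-0.035, 0.999, -0.008, -0.036]
contact_force: [-12.5, -3.8, 6.8]
grip_width: 0.0386
```

```bash
cat > m.py <<'E'
from h import *
go(.534,.0172,.0416,93.5); print("torque",env.observe()["torque"].round(2))
c=cam("wrist"); im=env.snapshot("wrist")
x,y,a=.5225,.0165,np.radians(3.5); J=lambda p:np.array([x+np.cos(a)*p[0]-np.sin(a)*p[1],y+np.sin(a)*p[0]+np.cos(a)*p[1],p[2]])
def rows(th,dx,dz):
  o=[]
  for q in [(-.025,.068),(-.025,.012),(.010,.068)]:
    d=np.array([q[0]-.045,q[1]-.012]); r=[np.cos(th)*d[0]+np.sin(th)*d[1],-np.sin(th)*d[0]+np.cos(th)*d[1]]
    o.append(proj(c,[J((.045+dx+r[0],.005,.012+dz+r[1]))])[0])
  return np.array(o)
g=im.astype(int).sum(2); col=int(rows(0,0,0)[0,0]); p=g[:,col-2:col+3].mean(1)
d=np.convolve(p,[1,1,0,-1,-1],"same")
r0=rows(0,0,0)[:,1]
w=lambda f,lo,hi:lo+np.argmax(f[lo:hi])
top=w(d,int(r0[0])-6,int(r0[0])+14)
hue=im[:,col-2:col+3].astype(int).mean(1); wood=(hue[:,0]-hue[:,2])>20; bot=np.argmax(wood[int(r0[1])-15:])+int(r0[1])-15
cr=int(r0[2])-12+np.argmin(p[int(r0[2])-12:int(r0[2])+16])
print("rows top,bot,cross",top,bot,cross:=cr,"pred0",r0.round(1))
from scipy.optimize import least_squares
s=least_squares(lambda v:np.r_[rows(v[0],v[1],v[2])[:,1]-[top,bot-.5,cr], v[2]/.002*1.],[0,0,0]); print("pitch,dx,dz",s.x.round(4))
E
python3 m.py
```

```text
clk 18.98 tcp [0.5318 0.0169 0.0437] jaw 94.1 tilt [-0.071 -0.019 -0.997] F [-12.5  -3.8   6.8] w 0.0386 q [-0.15  0.25  2.   -0.04  0.96 -1.76]
shift [-2.4  0.2  1.9] roll 0.6
torque [-0.6   1.94 -0.16]
rows top,bot,cross 204 177 292 pred0 [199.1 179.5 288.1]
pitch,dx,dz [ 0.0552 -0.0021 -0.0005]
```

Easing up cost push and added tilt: every call re-references the deflected pose. Better: pull back, set the block down flat, regrip it lower, and push home in one single call.

```bash
python3 -c "
from h import *
go(.4905,.0143,.044,93.5)"
```

```text
clk 19.02 tcp [0.5317 0.0169 0.0437] jaw 94.1 tilt [-0.071 -0.019 -0.997] F [-12.8  -3.6   6.7] w 0.0387 q [-0.15  0.25  2.   -0.04  0.96 -1.76]
shift [41.2  0.4  2.7] roll 0.6
```

Emit:
{"op": "send_rows", "data": {"rows": [[[8,0,0],0,0],[[18,0,1],0,0],[[30,0,2],0,0],[[41,0,2],0,0],[[41,0,2],0,0]]}}

```text
clock: 19.65
tcp_pos: [0.4897, 0.0141, 0.0442]
tcp_rot: [-0.035, 0.999, -0.008, -0.036]
contact_force: [-0.1, 0.4, -1.4]
grip_width: 0.0386
```

```bash
python3 -c "
from h import *
go(.4905,.0143,.044,93.5)"
```

```text
clk 19.65 tcp [0.4897 0.0141 0.0442] jaw 94.1 tilt [-0.072 -0.019 -0.997] F [-0.1  0.4 -1.4] w 0.0386 q [-0.16  0.17  2.1  -0.04  0.94 -1.78]
shift [-0.9  0.1  0.2] roll 0.6
```

Emit:
{"op": "send_rows", "data": {"rows": [[[0,0,1],0,0],[[0,0,2],0,0],[[0,0,2],0,62],[[0,0,2],0,62],[[0,0,2],0,62]]}}

```text
clock: 20.27
tcp_pos: [0.4895, 0.0141, 0.042]
tcp_rot: [-0.035, 0.999, -0.008, -0.036]
contact_force: [0.0, 1.3, -0.2]
grip_width: 0.0529
```

Run:
```python
from h import *
go(.4905,.0143,.036,93.5)
c=cam("wrist"); env.snapshot("wrist")
for s in env.silhouettes("wrist","block")[:2]: print(round(s["conf"],2),s["location"],rect_at(c,s["mask"],.068))
```

```text
clk 20.27 tcp [0.4895 0.0141 0.042 ] jaw 94.1 tilt [-0.072 -0.019 -0.997] F [ 0.   1.3 -0.2] w 0.0529 q [-0.16  0.17  2.11 -0.04  0.94 -1.78]
shift [-1.4  0.2  6. ] roll 0.6
0.93 [264.7, 316.4] (array([0.4843, 0.014 ], dtype=float32), np.float32(0.073), np.float32(0.039), 3.5)
0.65 [270.6, 6.0] (array([ 0.4928, -0.111 ], dtype=float32), np.float32(0.031), np.float32(0.009), 171.3)
```

Emit:
{"op": "send_rows", "data": {"rows": [[[-1,0,3],0,62],[[-1,0,6],0,62],[[-1,0,6],0,62],[[-1,0,6],0,0],[[-1,0,6],0,0]], "grip_force": 80}}

```text
clock: 21.0
tcp_pos: [0.4903, 0.014, 0.0362]
tcp_rot: [-0.035, 0.999, -0.008, -0.036]
contact_force: [-0.0, -0.5, 0.4]
grip_width: 0.0386
```

Emit:
{"op": "send_rows", "data": {"rows": [[[0,0,0],0,0],[[0,0,0],0,0]]}}

```text
clock: 21.25
tcp_pos: [0.4903, 0.014, 0.0362]
tcp_rot: [-0.035, 0.999, -0.008, -0.036]
contact_force: [-0.4, 0.6, -0.1]
grip_width: 0.0386
```

```bash
python3 -c "
from h import *
go(.5395,.0175,.036,93.5)"
```

```text
clk 21.25 tcp [0.4903 0.014  0.0362] jaw 94.1 tilt [-0.071 -0.019 -0.997] F [-0.4  0.6 -0.1] w 0.0386 q [-0.16  0.18  2.11 -0.04  0.92 -1.78]
shift [-49.2   0.   -3.4] roll 0.6
```

Emit:
{"op": "send_rows", "data": {"rows": [[[-16,0,-2],0,0],[[-30,0,-3],0,0],[[-40,0,-4],0,0],[[-46,0,-4],0,0],[[-50,0,-4],0,0]]}}

```text
clock: 21.88
tcp_pos: [0.5331, 0.0172, 0.0364]
tcp_rot: [-0.035, 0.998, -0.008, -0.048]
contact_force: [-30.4, -4.2, 25.8]
grip_width: 0.0391
```

```bash
python3 m.py; python3 -c "
from h import *
go(.5395,.0175,.036,93.5)"
```

```text
clk 21.88 tcp [0.5331 0.0172 0.0364] jaw 94.1 tilt [-0.095 -0.02  -0.995] F [-30.4  -4.2  25.8] w 0.0391 q [-0.14  0.28  1.99 -0.04  0.97 -1.76]
shift [-0.4 -0.2 -5.2] roll 0.6
torque [-0.79  4.13 -0.46]
rows top,bot,cross 199 181 293 pred0 [196.4 179.6 291.3]
pitch,dx,dz [ 0.0067  0.0005 -0.0005]
clk 21.93 tcp [0.533  0.0172 0.0365] jaw 94.1 tilt [-0.095 -0.02  -0.995] F [-24.7  -4.1  20.9] w 0.0391 q [-0.14  0.28  1.99 -0.04  0.97 -1.76]
shift [-6.5 -0.2 -0.1] roll 0.6
```

The block is now flat (pitch 0.007) and at the home x to 0.5 mm, with about 25 N of push. I'll let it settle and do a final check without moving.

```bash
python3 - <<'E'
from h import *
im=env.snapshot("top")
for s in env.silhouettes("top","cover")[:2]: print("cover",round(s["conf"],2),rect_at(cam("top"),s["mask"],.063))
for _ in range(4):
  env.snapshot("scene"); o=env.observe(); print(o["clock"],o["tcp_pos"].round(4),o["contact_force"].round(1))
E
python3 m.py
```

```text
cover 0.73 (array([0.4756, 0.2587], dtype=float32), np.float32(0.198), np.float32(0.097), 7.7)
22.075 [0.5331 0.0172 0.0365] [-22.6  -4.6  18.6]
22.125 [0.5331 0.0172 0.0364] [-22.2  -4.   19.5]
22.175 [0.5331 0.0172 0.0364] [-22.5  -3.9  19.2]
22.225 [0.5331 0.0172 0.0365] [-23.7  -3.4  19.9]
clk 22.23 tcp [0.5331 0.0172 0.0365] jaw 94.1 tilt [-0.093 -0.02  -0.995] F [-23.7  -3.4  19.9] w 0.0391 q [-0.14  0.28  1.99 -0.04  0.97 -1.76]
shift [-0.4 -0.2 -5.2] roll 0.6
torque [-0.56  3.15 -0.33]
rows top,bot,cross 200 181 293 pred0 [196.6 179.5 291.5]
pitch,dx,dz [ 0.0098  0.0006 -0.0012]
```

```bash
python3 -c "
from h import *
env.close_job()
o=env.observe(); print(o['clock'],o['tcp_pos'].round(4),o['contact_force'].round(1))"
```

```text
the job is handed in; nothing more can be done
the job is handed in; nothing more can be done
```

I lifted the orange cover off the jig and set it upright on the mat. The small crossed wooden block went between the rails, and I pushed it home against the plunger. I handed in at about 22 s with it still gripped at 80 N and pressed.

**First push:** the gripper tilted a little more with each push, and the block pitched to about 0.05 rad. I pulled the block back, set it down flat and gripped it again lower. One single push then took it home.

**Last checks:**
- **Block position:** it was within about 1 mm of home along the rails, with a pitch of about 0.01 rad and in line with the jig. The limits for upright and in line are 0.08 and 0.1 rad.
- **Push:** it held steady at about 23 N. I estimate 11 N of that on the plunger spring, a few newtons of friction and about 8 N on the stop. The split is worked out from forces during the push, because neither the stop force nor the plunger travel could be read directly.
- **Cover:** a close look from the wrist camera after release put it about 2 mm from the mat's centre. The last overhead check gave about 7 mm, and also measured the cover 97 mm wide instead of 84, so I trust it less. Both are well inside the 50 mm limit.

**Two things short of ideal:**
- The gripper itself ended tilted by about 0.09 rad, with about 20 N pressing down on the block.
- I saw no bystander move in the pictures, but I did not measure them again at the end.

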